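Square up the leaning post

ROBOT

A 6-joint arm with a two-finger parallel gripper is mounted at the origin on the work surface. World frame = base frame: x ahead of the robot, y to its left, z up, the work surface at z = 0. Lengths are in m, angles in rad, forces in N, time in s.
With the tool pointing down it reaches from about 0.35 to 0.975 m from the base axis. Payload 4.9 kg.
Tool frame: the origin (TCP) lies at the very end of the fingers, on their centre line; the grasp point (between the pads) lies 19 mm behind it (manip.tcp_to_grasp is the distance from the TCP to the grasp point, in m); z points along the fingers, y is the direction in which the jaws open and shut (so a half turn about z gives the same grasp; the last joint's range is limited). The gripper opens to 85 mm and grips with 20 to 120 N. Pads are 22 mm wide; open, the fingers measure 114 mm over their backs; the gripper's body (76 mm by 85 mm) begins 54 mm behind the grasp point. The pads swing forward as they close: fully open they stand 13 mm farther back than shut.
Start: joints at [1.02, 0.053, 1.613, -0, 1.476, -0.119], TCP at [0.262, 0.568, 0.231] pointing down, gripper open.
Joint ranges: [-3.01, 3.01], [-1.01, 2.22], [0.06, 2.58], [-1.02, 4.17], [0.09, 2.62], [-3.14, 3.14]. Speed limits (rad/s): [2.57, 2.57, 3.14, 3.14, 3.14, 3.14].

INTERFACE

Orientations are given as a unit quaternion [w, x, y, z].
In Python, from plant import sensors, cams, job, finder, manip gives the robot as it stands.
- The arm moves only by the shell command python3 -m pendant 'ROWS'. ROWS is JSON, a list of rows, each an object of numbers: "wx", "wy", "wz": the turn, a rotation vector about the tool's x, y, z in degrees; "dx", "dy", "dz": the shift along the tool's x, y, z in m; "hand": the gripper's target within -1 to 1 (fully open at 1, half-way at 0, shut at -1). A call has 1 to 20 rows; each row is the pose to reach, as a shift and turn from the pose commanded when the call began, along the tool's axes at that moment; what a row does not reach only later rows make up. A row lasts 1/12 s, in which the tool goes at most 41.7 mm and 7.16 degrees, less where a joint would pass 70% of its speed; a pose out of reach is approached as far as the arm can. A call with a gripper value outside its range is refused whole. The fingers move at their own pace and stop on an object; the grip force is fixed at half the most. Time passes only in rows, so rows that repeat a pose let the fingers close. It gives the time, the measured TCP pose, the force and the opening at its end, in the units of the state.
- sensors.state(): the state, without advancing time (a new reading comes with each control period).
- cams.grab_frame(name): name is "side" or "top" or "wrist"; returns (picture, depth): 420x560x3 uint8, red, green, blue; 420x560 float32, m along the optical axis (not along the pixel's ray), 0 where there is no reading.
- cams.calibration(name): a dict with "fov_y" (degrees; the focal length in pixels is half the picture's height over the tangent of half this angle, whatever the lens; pixels are square), "cx", "cy" (the principal point, pixels), "pose" (4x4, takes a point from camera to world coordinates); the wrist camera has in their place "hand_eye" (4x4, takes a point from camera to tool coordinates, whose origin is the TCP and whose axes are the flange's). Camera axes: x right, y down, z forward; pixel columns grow to the right and rows downward; lengths in m; the calibration is good to about 2 mm. The wrist camera is an equidistant fisheye: a pixel r from the principal point sees the ray r / f radians off the axis. A picture is of the moment at which its call begins: read the wrist's pose just before it. calibration takes no time and is no camera call.
- job.job_done(): hands the job in, once; it reports no verdict.
Trained networks look in the newest picture that a camera, given by its name, has taken for a name from the list of things; names that differ only in an ending like _2 or _b are one class to them, and where a whole thing is asked for, a point or a joint stands for the part that bears it (a point fixed in the world has none). Each returns a list of dicts, best first, with "score" (0 to 1); they miss things now and then, are a little off and sometimes report something else, mostly with a low value. They report only what shows in the picture. A call takes as long as a camera call. They do not tell look-alikes from the thing itself.
- finder.look_for(camera, thing): "position" ([x, y, z] in m, in world coordinates, good to about 4 mm: the middle of the surface that is visible of it).
The state is a dict: "time": time; "joint_pos": joint angles; "joint_vel": joint speeds; "joint_efforts": joint torques, N m; "tool_pos": TCP position; "tool_rot": TCP orientation; "contact_force": force on the tool from outside, world axes, zero at the start; "ft_torque": the same for the moment, N m; "gripper_width": opening from 0.0 (shut) to 1.0 (fully open).
Only numpy, scipy, OpenCV 4.12 (cv2) and the standard library are available. Lean on these libraries where they do the work, as an engineer would, in place of code of your own. Each camera call takes 0.05 s, during which the arm holds its last target. There are 200 camera calls.

TASK

Pick up the engineer's square and stand it on the steel plate of the squaring rig, in line with the plate, blade towards the leaning post. Press it down and into the corner until its underside sits flush on the plate and its upright back edge has pushed the sprung post fully upright and lies flush against it; only the square may touch the rig, not the gripper. Finish while holding it there, still gripped and still pressed against both plate and post; leave the other things on the bench where they are.

Things in the scene. Friction and masses are not known exactly. Their poses are not given: they have to be found in the camera images.
- square_grip (a point): Grip point of the engineer's square, an upright L standing on its stock (wood, brass ends, 130 x 20 x 32 mm high); steel blade 22 x 4 mm rises at one end to 128 mm. 0.2-0.4 kg. Point: mid-width, 22 mm above the underside, 80 mm from the heel (flat back face of blade and stock), 50 mm from the other end. Axes: x along the stock to blade and heel, y across the 20 mm, z up.
- corner (a point): Inside corner of the fixed rig: middle of the line where the post's front face meets the steel plate's top, 28 mm above the bench. Axes: x along the plate into the post (the way to press), y across, z up. Plate runs 160 mm to -x, 100 mm wide. With the square home its grip point is at x -80, y 0, z +22 mm from here, axes parallel.
- post (a joint): Lean of the aluminium post (26 mm square tube, 140 mm tall, between two low grey jaws) towards the square, rad, about the corner's y line: 0.09 at rest (top 13 mm out of line), 0 upright against a rigid stop, front face then square to the plate. A spring leans it back: about 0.15 N m, 1 to 2 N near the blade's top.
- rig: The fixed squaring rig: pine board 235 x 130 x 20 mm, steel plate 8 mm thick on it, grey jaws, post; origin on the bench straight below the corner, axes as the corner's.
- sander: Bystander: cork sanding block with a wooden top, 85 x 50 x 34 mm, origin under its centre. The square and it swap places between starts.
- pliers: Bystander: red-handled pliers lying flat, 150 mm long, origin at the pivot.
- mallet: Bystander: small hammer lying flat, 240 mm long, origin under the middle.
- jar: Bystander: closed jar, 64 mm across, 75 mm high, origin under its centre.
- offcut: Bystander: 100 mm offcut of 20 x 20 mm aluminium angle, origin under its centre.
Mind the look-alikes: they are no part of the job. What is meant by the part that bears square_grip is not blue or green, and is the larger of those in its own colour.

How it is judged:
By the outcome, as a careful person would: the job done as asked, in the order asked, and still so for the second after the job is handed in, while the arm keeps its last pose, push and grip.
It also fails if it takes over 40 s, if anything falls off the work surface, if the arm or the gripper's body presses on something with over 40 N, if the wrist force passes 120 N, or if a joint passes its speed limit or range.

## Working session

There is one attempt and no reset: what is moved stays moved. The work goes in short steps, Python scripts to look and compute and a shell command to move; the robot and the scene stay as the last step left them, time stands still between calls to the robot, and variables do not carry over. Pictures are saved under pics/ and viewed, about 8 in all and at most 12, crops included, and the job is handed in when it is done.

```bash
mkdir -p pics; ls
cat > h.py <<'E'
import numpy as np, cv2
from plant import sensors, cams, job, finder, manip
from scipy.spatial.transform import Rotation as R
def Rq(q): return R.from_quat([q[1],q[2],q[3],q[0]]).as_matrix()
def cloud(name,d):
    c=cams.calibration(name); f=210/np.tan(np.radians(c["fov_y"])/2)
    v,u=np.mgrid[0:420,0:560]
    P=np.stack([(u-c["cx"])*d/f,(v-c["cy"])*d/f,d,np.ones_like(d)],-1)
    return (P@np.array(c["pose"]).T)[...,:3]
def save(n,im): cv2.imwrite("pics/"+n,cv2.cvtColor(im,cv2.COLOR_RGB2BGR))
E
python3 - <<'E'
from h import *
ims=[]
for n in ["top","side"]:
    im,d=cams.grab_frame(n); save(n+"0.png",im); np.savez(n+"0.npz",im=im,d=d,P=cloud(n,d))
    for t in ["square_grip","rig","post","sander"]:
        print(n,t,[(np.round(r["position"],3).tolist(),round(r["score"],2)) for r in finder.look_for(n,t)][:5])
    print(np.round(cams.calibration(n)["pose"],3).tolist())
s=sensors.state();print(s["time"],s["tool_rot"],s["contact_force"])
E
```

```text
pics
top square_grip [([0.395, -0.158, 0.035], 0.92), ([0.412, -0.354, 0.033], 0.61), ([0.5, -0.051, 0.035], 0.59), ([0.617, -0.077, 0.019], 0.57)]
top rig [([0.542, 0.204, 0.032], 0.81)]
top post [([0.563, 0.256, 0.132], 0.54)]
top sander [([0.552, -0.347, 0.033], 0.98)]
[[0.022, -0.994, 0.112, 0.422], [-1.0, -0.021, 0.009, 0.06], [-0.006, -0.112, -0.994, 1.267], [0.0, 0.0, 0.0, 1.0]]
side square_grip [([0.405, -0.184, 0.031], 0.91), ([0.503, -0.05, 0.034], 0.77), ([0.403, -0.361, 0.032], 0.64), ([0.627, -0.092, 0.022], 0.54)]
side rig [([0.545, 0.203, 0.025], 0.92)]
side post [([0.552, -0.37, 0.034], 0.74), ([0.559, 0.252, 0.105], 0.58)]
side sander [([0.553, -0.366, 0.037], 0.69), ([0.687, -0.406, 0.062], 0.52)]
[[0.989, -0.069, 0.132, 0.413], [-0.148, -0.58, 0.801, -0.841], [0.021, -0.812, -0.584, 0.696], [0.0, 0.0, 0.0, 1.0]]
0.5 [1.30553563e-05 2.14212760e-01 9.76787026e-01 7.50214540e-06] [ 0.16906804 -0.39329352  0.10678048]
```

View pics/top0.png

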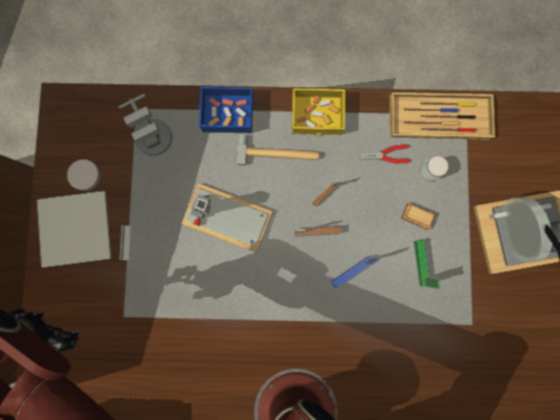

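View pics/side0.png

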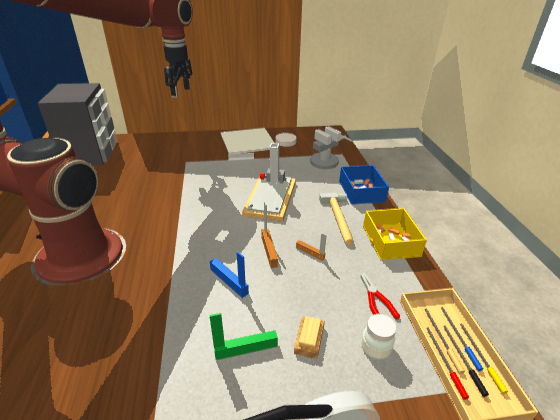

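Four squares show up:
- large wooden: top (318,231), side (268,245)
- small wooden: top (325,192), side (311,250)
- blue: top (355,270)
- green: top (427,263)

The target is the larger wooden one, because it isn't blue or green and is the bigger of its colour. I'll confirm that in one crop and measure it.

Run:
```python
from h import *
T=np.load("top0.npz");S=np.load("side0.npz")
a=cv2.resize(T["im"][170:250,180:380],None,fx=4,fy=4,interpolation=cv2.INTER_CUBIC)
b=cv2.resize(S["im"][135:270,200:400],None,fx=2,fy=2,interpolation=cv2.INTER_CUBIC)
c=np.zeros((590,800,3),np.uint8);c[:320]=a;c[320:590,:400]=b;save("crop1.png",c)
def box(p):
    r=cv2.minAreaRect(p[:,:2].astype(np.float32)); b=cv2.boxPoints(r); return np.round(b,4).tolist(),np.round(r[1],3)
for n,D in [("top",T),("side",S)]:
    P=D["P"]; x,y,z=P[...,0],P[...,1],P[...,2]
    print(n,"bench z",np.median(z[(abs(x-.45)<.03)&(abs(y+.0)<.02)&(D["d"]>0)]))
    for nm,(x0,x1,y0,y1) in {"big":(.46,.545,-.125,.03),"small":(.56,.67,-.14,-.03)}.items():
        m=(x>x0)&(x<x1)&(y>y0)&(y<y1)&(D["d"]>0)
        st=m&(z>.02)&(z<.04); bl=m&(z>.045)
        print(nm,"stock",st.sum(),np.median(z[st]) if st.any() else 0,box(P[st]))
        if bl.sum()>2: print("  blade",bl.sum(),P[bl].mean(0).round(4),z[bl].max(),box(P[bl]))
    m=(x>.4)&(x<.7)&(y>.08)&(y<.36)&(D["d"]>0)
    for lo,hi in [(.014,.024),(.024,.034),(.1,.14),(.14,.2)]:
        q=m&(z>lo)&(z<hi); 
        if q.sum()>4: print("rig",lo,q.sum(),np.median(z[q]),box(P[q]))
```

```text
top bench z 0.0015556016169681053
big stock 296 0.032486380167862317 ([[0.48989999294281006, 0.009700000286102295], [0.5001000165939331, -0.11940000206232071], [0.5202999711036682, -0.11779999732971191], [0.5099999904632568, 0.011300000362098217]], array([0.02 , 0.129]))
  blade 32 [ 0.4999 -0.0005  0.103 ] 0.13250151874457128 ([[0.4975999891757965, 0.010300000198185444], [0.49950000643730164, -0.011699999682605267], [0.5040000081062317, -0.011300000362098217], [0.5020999908447266, 0.010700000450015068]], array([0.004, 0.022]))
small stock 101 0.02217875364445243 ([[0.5802000164985657, -0.04740000143647194], [0.6406000256538391, -0.10809999704360962], [0.6499999761581421, -0.09880000352859497], [0.5896000266075134, -0.03799999877810478]], array([0.013, 0.086]))
  blade 10 [ 0.6391 -0.0977  0.0728] 0.08588782292456876 ([[0.6349999904632568, -0.09480000287294388], [0.6431999802589417, -0.10350000113248825], [0.6446999907493591, -0.10209999978542328], [0.6365000009536743, -0.0934000015258789]], array([0.002, 0.012]))
rig 0.014 1028 0.020278151551377466 ([[0.4401000142097473, 0.119699999
[... 2089 characters left out ...]
235, 0.129]))
rig 0.024 953 0.027385560004074994 ([[0.45910000801086426, 0.12200000137090683], [0.5536999702453613, 0.08829999715089798], [0.6266999840736389, 0.29280000925064087], [0.5321000218391418, 0.3264999985694885]], array([0.217, 0.1  ]))
rig 0.1 96 0.11975771683838138 ([[0.5461999773979187, 0.25450000166893005], [0.5501000285148621, 0.2379000037908554], [0.5785999894142151, 0.24459999799728394], [0.5746999979019165, 0.2612000107765198]], array([0.029, 0.017]))
rig 0.14 102 0.15981827894413436 ([[0.5425000190734863, 0.2476000040769577], [0.5667999982833862, 0.2378000020980835], [0.5782999992370605, 0.2662000060081482], [0.5539000034332275, 0.2759999930858612]], array([0.031, 0.026]))
```

View pics/crop1.png

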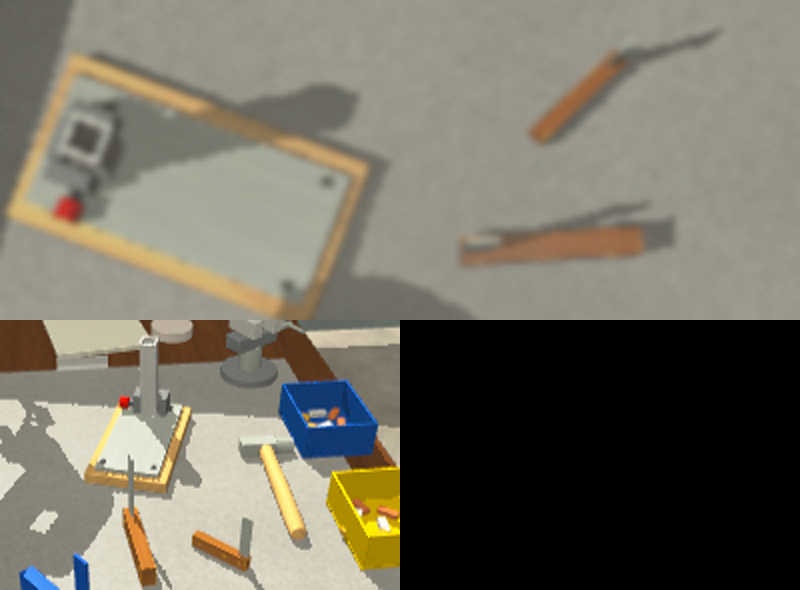

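The crop confirms it: the large wooden square is at crop (550,245), with a stock of about 130 x 20 mm and a blade to 128 mm, heel towards the rig. The small one is only 86 mm long, so it's the look-alike. The post is at crop (85,140).

My estimates:

| Item | x, y (m) | Yaw |
|---|---|---|
| Grip point | (0.507, -0.069) | 94.5° |
| Corner | (0.559, 0.256) | 70.3° |

Next I'll work out the first move.

```bash
cat >> h.py <<'E'
def go(p,yaw):  # tool shift and turn to TCP p, tool-y world yaw (deg), pointing down
    s=sensors.state(); M=Rq(s["tool_rot"]); y=np.radians(yaw)
    ty=np.array([np.cos(y),np.sin(y),0]); tz=np.array([0,0,-1.]); G=np.stack([np.cross(ty,tz),ty,tz],1)
    w=np.degrees(R.from_matrix(M.T@G).as_rotvec())
    print("d",np.round(M.T@(np.array(p)-s["tool_pos"]),4),"w",np.round(w,2),"t",s["time"],"pos",np.round(s["tool_pos"],4))
E
python3 -c "
from h import *
go([.507,-.069,.2],4.5)"
```

```text
d [-0.4893 -0.4755  0.0313] w [ 0.    0.   60.76] t 0.5 pos [0.2616 0.5676 0.2313]
```

```bash
python3 -m pendant '[{"dx":-0.489,"dy":-0.4755,"dz":0.031,"wz":60.8,"hand":0.2},{"dx":-0.489,"dy":-0.4755,"dz":0.031,"wz":60.8,"hand":0.2},{"dx":-0.489,"dy":-0.4755,"dz":0.031,"wz":60.8,"hand":0.2},{"dx":-0.489,"dy":-0.4755,"dz":0.031,"wz":60.8,"hand":0.2},{"dx":-0.489,"dy":-0.4755,"dz":0.031,"wz":60.8,"hand":0.2},{"dx":-0.489,"dy":-0.4755,"dz":0.031,"wz":60.8,"hand":0.2},{"dx":-0.489,"dy":-0.4755,"dz":0.031,"wz":60.8,"hand":0.2},{"dx":-0.489,"dy":-0.4755,"dz":0.031,"wz":60.8,"hand":0.2},{"dx":-0.489,"dy":-0.4755,"dz":0.031,"wz":60.8,"hand":0.2},{"dx":-0.489,"dy":-0.4755,"dz":0.031,"wz":60.8,"hand":0.2},{"dx":-0.489,"dy":-0.4755,"dz":0.031,"wz":60.8,"hand":0.2},{"dx":-0.489,"dy":-0.4755,"dz":0.031,"wz":60.8,"hand":0.2},{"dx":-0.489,"dy":-0.4755,"dz":0.031,"wz":60.8,"hand":0.2},{"dx":-0.489,"dy":-0.4755,"dz":0.031,"wz":60.8,"hand":0.2},{"dx":-0.489,"dy":-0.4755,"dz":0.031,"wz":60.8,"hand":0.2},{"dx":-0.489,"dy":-0.4755,"dz":0.031,"wz":60.8,"hand":0.2},{"dx":-0.489,"dy":-0.4755,"dz":0.031,"wz":60.8,"hand":0.2},{"dx":-0.489,"dy":-0.4755,"dz":0.031,"wz":60.8,"hand":0.2},{"dx":-0.489,"dy":-0.4755,"dz":0.031,"wz":60.8,"hand":0.2},{"dx":-0.489,"dy":-0.4755,"dz":0.031,"wz":60.8,"hand":0.2}]'
python3 - <<'E'
from h import *
s=sensors.state(); M=Rq(s["tool_rot"]); im,d=cams.grab_frame("wrist")
c=cams.calibration("wrist"); f=210/np.tan(np.radians(c["fov_y"])/2)
v,u=np.mgrid[0:420,0:560]; a=u-c["cx"];b=v-c["cy"];r=np.hypot(a,b)+1e-9;th=r/f
k=np.tan(th)/r
P=np.stack([a*k*d,b*k*d,d,np.ones_like(d)],-1)@np.array(c["hand_eye"]).T
P=P[...,:3]@M.T+s["tool_pos"]
ok=(d>0)&(th<1.2); x,y,z=P[...,0],P[...,1],P[...,2]
save("wrist1.png",im); 
m=ok&(abs(x-.507)<.04)&(abs(y+.05)<.1)
st=m&(z>.02)&(z<.04);bl=m&(z>.045)&(z<.14)&(y>-.03)
for q in (st,bl):
    r=cv2.minAreaRect(P[q][:,:2].astype(np.float32));print(q.sum(),np.median(z[q]),r,cv2.boxPoints(r).round(4).tolist())
print("yaw tool y",np.degrees(np.arctan2(M[1,1],M[0,1])), s["gripper_width"],s["contact_force"])
go([.507,-.069,.03],4.5)
E
```

```text
0 nan ((0.0, 0.0), (0.0, 0.0), 0.0) [[0.0, 0.0], [0.0, 0.0], [0.0, 0.0], [0.0, 0.0]]
0 nan ((0.0, 0.0), (0.0, 0.0), 0.0) [[0.0, 0.0], [0.0, 0.0], [0.0, 0.0], [0.0, 0.0]]
yaw tool y 65.26130848405154 1.0048306709860193 [ 0.16906804 -0.39329352  0.10678048]
d [-0.4893 -0.4754  0.2013] w [-0.    0.   60.76] t 0.55 pos [0.2616 0.5676 0.2313]invalid input
  return _methods._mean(a, axis=axis, dtype=dtype,
  ret = ret.dtype.type(ret / rcount)
```

View pics/wrist1.png

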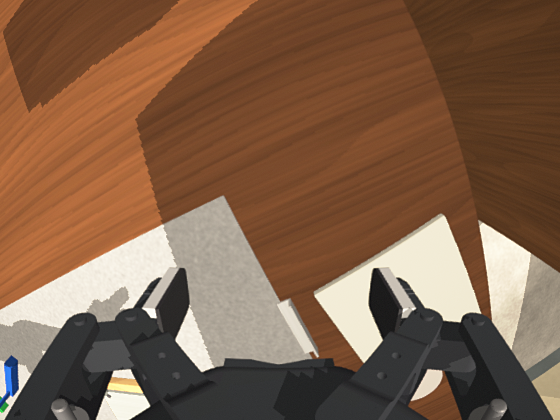

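The wrist view still shows the start position, with fingers at (165,305) and (400,310), so the pendant refused the call. It may want all seven keys in every row. I'll try one row that way.

```bash
python3 -m pendant '[{"wx":0,"wy":0,"wz":7,"dx":-0.028,"dy":-0.028,"dz":0.002,"hand":0.2}]'; python3 -m pendant --help | head -20
```

```text
time: 0.63
tool_pos: [0.274, 0.5336, 0.2293]
tool_rot: [-0.001, 0.272, 0.962, 0.001]
contact_force: [0.7, -0.3, 0.7]
gripper_width: 0.885invalid input: not JSON, or not a number
```

```bash
python3 -c "
from h import *
go([.507,-.069,.2],4.5)"
```

```text
d [-0.5143 -0.3913  0.0276] w [ 4.000e-02 -1.500e-01  5.391e+01] t 0.6333 pos [0.274  0.5336 0.2293]
```

```bash
cat > wr.py <<'E'
from h import *
def wrist(name):
    s=sensors.state(); M=Rq(s["tool_rot"]); im,d=cams.grab_frame("wrist")
    c=cams.calibration("wrist"); f=210/np.tan(np.radians(c["fov_y"])/2)
    v,u=np.mgrid[0:420,0:560]; a=u-c["cx"];b=v-c["cy"];r=np.hypot(a,b)+1e-9;th=r/f
    k=np.tan(th)/r
    P=np.stack([a*k*d,b*k*d,d,np.ones_like(d)],-1)@np.array(c["hand_eye"]).T
    P=P[...,:3]@M.T+s["tool_pos"]; P[(d<=0)|(th>1.3)]=np.nan
    save(name,im); return s,im,P
def rect(P,q):
    r=cv2.minAreaRect(P[q][:,:2].astype(np.float32));print(q.sum(),np.median(P[q][:,2]).round(4),np.round(r[1],4),cv2.boxPoints(r).round(4).tolist())
E
python3 -m pendant '[{"wx":0,"wy":0,"wz":54,"dx":-0.514,"dy":-0.391,"dz":0.028,"hand":0.2},{"wx":0,"wy":0,"wz":54,"dx":-0.514,"dy":-0.391,"dz":0.028,"hand":0.2},{"wx":0,"wy":0,"wz":54,"dx":-0.514,"dy":-0.391,"dz":0.028,"hand":0.2},{"wx":0,"wy":0,"wz":54,"dx":-0.514,"dy":-0.391,"dz":0.028,"hand":0.2},{"wx":0,"wy":0,"wz":54,"dx":-0.514,"dy":-0.391,"dz":0.028,"hand":0.2},{"wx":0,"wy":0,"wz":54,"dx":-0.514,"dy":-0.391,"dz":0.028,"hand":0.2},{"wx":0,"wy":0,"wz":54,"dx":-0.514,"dy":-0.391,"dz":0.028,"hand":0.2},{"wx":0,"wy":0,"wz":54,"dx":-0.514,"dy":-0.391,"dz":0.028,"hand":0.2},{"wx":0,"wy":0,"wz":54,"dx":-0.514,"dy":-0.391,"dz":0.028,"hand":0.2},{"wx":0,"wy":0,"wz":54,"dx":-0.514,"dy":-0.391,"dz":0.028,"hand":0.2},{"wx":0,"wy":0,"wz":54,"dx":-0.514,"dy":-0.391,"dz":0.028,"hand":0.2},{"wx":0,"wy":0,"wz":54,"dx":-0.514,"dy":-0.391,"dz":0.028,"hand":0.2},{"wx":0,"wy":0,"wz":54,"dx":-0.514,"dy":-0.391,"dz":0.028,"hand":0.2},{"wx":0,"wy":0,"wz":54,"dx":-0.514,"dy":-0.391,"dz":0.028,"hand":0.2},{"wx":0,"wy":0,"wz":54,"dx":-0.514,"dy":-0.391,"dz":0.028,"hand":0.2},{"wx":0,"wy":0,"wz":54,"dx":-0.514,"dy":-0.391,"dz":0.028,"hand":0.2},{"wx":0,"wy":0,"wz":54,"dx":-0.514,"dy":-0.391,"dz":0.028,"hand":0.2},{"wx":0,"wy":0,"wz":54,"dx":-0.514,"dy":-0.391,"dz":0.028,"hand":0.2},{"wx":0,"wy":0,"wz":54,"dx":-0.514,"dy":-0.391,"dz":0.028,"hand":0.2}]'
python3 - <<'E'
from wr import *
s,im,P=wrist("wrist2.png"); x,y,z=P[...,0],P[...,1],P[...,2]
m=(abs(x-.507)<.04)&(abs(y+.05)<.1)
rect(P,m&(z>.022)&(z<.04));rect(P,m&(z>.045)&(z<.14)&(y>-.03))
print(np.round(s["joint_pos"],3)); go([.507,-.069,.05],4.5)
E
```

```text
time: 2.22
tool_pos: [0.5065, -0.0719, 0.2012]
tool_rot: [-0.0, 0.68, 0.733, 0.0]
contact_force: [-0.1, 0.2, 1.0]
gripper_width: 0.6
2498 0.0316 [0.0201 0.13  ] [[0.49140000343322754, 0.010499999858438969], [0.5020999908447266, -0.11900000274181366], [0.5220999717712402, -0.11729999631643295], [0.5113999843597412, 0.012199999764561653]]
214 0.1276 [0.0039 0.0214] [[0.49970000982284546, 0.01140000019222498], [0.5012999773025513, -0.00989999994635582], [0.5052000284194946, -0.009600000455975533], [0.503600001335144, 0.011699999682605267]]
[-0.287 -0.203  1.905  0.     1.44  -0.361]
d [0.0024 0.0008 0.1513] w [-0.   -0.02 -0.18] t 2.2667 pos [ 0.5064 -0.0715  0.2013]
```

View pics/wrist2.png

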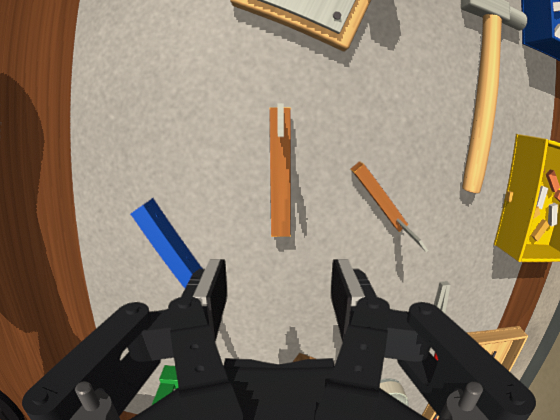

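The wrist view shows the square at (281,170), with the jaws lined up across the stock and nothing near the fingers. The grip point refines to (0.508, -0.0684) at yaw 94.7°. I'll descend, then close.

```bash
python3 -m pendant '[{"wx":0,"wy":0,"wz":-0.4,"dx":0.003,"dy":0.0018,"dz":0.04,"hand":0.2},{"wx":0,"wy":0,"wz":-0.4,"dx":0.003,"dy":0.0018,"dz":0.08,"hand":0.2},{"wx":0,"wy":0,"wz":-0.4,"dx":0.003,"dy":0.0018,"dz":0.12,"hand":0.2},{"wx":0,"wy":0,"wz":-0.4,"dx":0.003,"dy":0.0018,"dz":0.15,"hand":0.2},{"wx":0,"wy":0,"wz":-0.4,"dx":0.003,"dy":0.0018,"dz":0.17,"hand":0.2},{"wx":0,"wy":0,"wz":-0.4,"dx":0.003,"dy":0.0018,"dz":0.185,"hand":0.2},{"wx":0,"wy":0,"wz":-0.4,"dx":0.003,"dy":0.0018,"dz":0.192,"hand":0.2},{"wx":0,"wy":0,"wz":-0.4,"dx":0.003,"dy":0.0018,"dz":0.197,"hand":0.2},{"wx":0,"wy":0,"wz":-0.4,"dx":0.003,"dy":0.0018,"dz":0.197,"hand":0.2},{"wx":0,"wy":0,"wz":-0.4,"dx":0.003,"dy":0.0018,"dz":0.197,"hand":0.2}]'; python3 -c "
from h import *
go([.508,-.0684,.004],4.73)"
```

```text
time: 3.1
tool_pos: [0.5091, -0.0691, 0.0054]
tool_rot: [0.001, 0.678, 0.736, 0.0]
contact_force: [-0.3, -0.0, -0.4]
gripper_width: 0.6
d [ 0.0008 -0.001   0.0014] w [ 0.1   0.03 -0.03] t 3.1 pos [ 0.5091 -0.0691  0.0054]
```

```bash
python3 -m pendant '[{"wx":0,"wy":0,"wz":0,"dx":0,"dy":-0.001,"dz":0.001,"hand":0.2},{"wx":0,"wy":0,"wz":0,"dx":0,"dy":-0.001,"dz":0.001,"hand":-1},{"wx":0,"wy":0,"wz":0,"dx":0,"dy":-0.001,"dz":0.001,"hand":-1},{"wx":0,"wy":0,"wz":0,"dx":0,"dy":-0.001,"dz":0.001,"hand":-1},{"wx":0,"wy":0,"wz":0,"dx":0,"dy":-0.001,"dz":0.001,"hand":-1},{"wx":0,"wy":0,"wz":0,"dx":0,"dy":-0.001,"dz":0.001,"hand":-1},{"wx":0,"wy":0,"wz":0,"dx":0,"dy":-0.001,"dz":0.001,"hand":-1},{"wx":0,"wy":0,"wz":0,"dx":0,"dy":-0.001,"dz":0.001,"hand":-1},{"wx":0,"wy":0,"wz":0,"dx":0,"dy":-0.001,"dz":0.001,"hand":-1},{"wx":0,"wy":0,"wz":0,"dx":0,"dy":-0.001,"dz":0.001,"hand":-1}]'
python3 -m pendant '[{"wx":0,"wy":0,"wz":0,"dx":0,"dy":0,"dz":-0.02,"hand":-1},{"wx":0,"wy":0,"wz":0,"dx":0,"dy":0,"dz":-0.05,"hand":-1},{"wx":0,"wy":0,"wz":0,"dx":0,"dy":0,"dz":-0.09,"hand":-1},{"wx":0,"wy":0,"wz":0,"dx":0,"dy":0,"dz":-0.1,"hand":-1},{"wx":0,"wy":0,"wz":0,"dx":0,"dy":0,"dz":-0.1,"hand":-1},{"wx":0,"wy":0,"wz":0,"dx":0,"dy":0,"dz":-0.1,"hand":-1}]'
python3 - <<'E'
from wr import *
s,im,P=wrist("wrist3.png"); c=s["tool_pos"]; M=Rq(s["tool_rot"])
L=(P-c)@M   # tool frame; square x = tool x, up = -z
lx,ly,lz=L[...,0],L[...,1],-L[...,2]
for lo,hi in [(.02,.04),(.06,.15)]:
    q=(lx>-.06)&(lx<.1)&(abs(ly)<.012)&(lz>lo)&(lz<hi)
    if q.sum(): print(lo,q.sum(),[(round(float(a.min()),4),round(float(a.max()),4),round(float(np.median(a)),4)) for a in (lx[q],ly[q],lz[q])])
q=(lx>.055)&(lx<.1)&(abs(ly)<.01)&(lz>.04)&(lz<.15); 
A=L[q]; print("blade lean", np.polyfit(-A[:,2],A[:,0],1) if q.sum()>5 else None)
print(np.round(s["ft_torque"],3))
# rig from wrist?
go([.532,.1807,.1],-19.7)
E
```

```text
time: 3.93
tool_pos: [0.5081, -0.0697, 0.0042]
tool_rot: [0.001, 0.678, 0.735, 0.0]
contact_force: [-0.1, -0.7, 6.6]
gripper_width: 0.227
time: 4.43
tool_pos: [0.5067, -0.0693, 0.1023]
tool_rot: [-0.0, 0.678, 0.735, -0.0]
contact_force: [-0.7, -0.0, -3.1]
gripper_width: 0.227
0.02 8049 [(-0.0348, 0.0812, 0.0559), (-0.012, 0.012, 0.0003), (0.0245, 0.0399, 0.0274)]
0.06 7218 [(0.0016, 0.0214, 0.0118), (-0.012, 0.012, -0.0004), (0.0609, 0.1028, 0.0866)]
blade lean None
[-0.084  0.041 -0.015]
d [0.2467 0.0466 0.0009] w [-0.22 -0.03 24.36] t 4.4833 pos [ 0.5056 -0.069   0.1008]
```

View pics/wrist3.png

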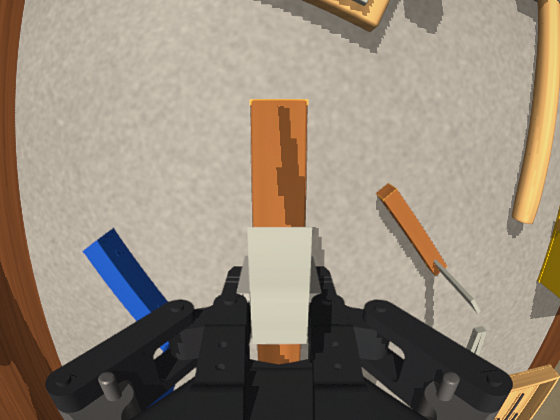

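The stock is gripped: opening 0.227 is about 19 mm, and the heel is 81 mm ahead of the TCP. The light block at (280,285) is unexpected. It may be the blade very close to the lens, so I'll check from the side.

Run:
```python
from wr import *
c=cams.calibration("wrist"); print(np.round(c["hand_eye"],3).tolist(),c["fov_y"])
im,d=cams.grab_frame("side"); P=cloud("side",d)
a=cv2.resize(im[130:290,180:380],None,fx=3.5,fy=3.5,interpolation=cv2.INTER_CUBIC); save("side2.png",a)
s=sensors.state(); L=(P-s["tool_pos"])@Rq(s["tool_rot"]); lx,ly,lz=L[...,0],L[...,1],-L[...,2]
q=(lx>.05)&(lx<.095)&(abs(ly)<.02)&(lz>.035)&(lz<.14)
A=L[q]; print(q.sum(),A.min(0),A.max(0),np.median(A,0))
q&=lz<.11
for lo in np.arange(.035,.13,.02):
    k=(lz>lo)&(lz<lo+.02)&q
    if k.sum(): print(round(lo,3),k.sum(),lx[k].min().round(4),lx[k].max().round(4),np.median(ly[k]).round(4))
```

```text
[[0.0, -0.956, -0.294, 0.075], [1.0, 0.0, -0.0, 0.001], [0.001, -0.294, 0.956, -0.142], [0.0, 0.0, 0.0, 1.0]] 65.70646984690485Traceback (most recent call last):
  File "<stdin>", line 7, in <module>
    return umr_minimum(a, axis, None, out, keepdims, initial, where)
ValueError: zero-size array to reduction operation minimum which has no identity
```

View pics/side2.png

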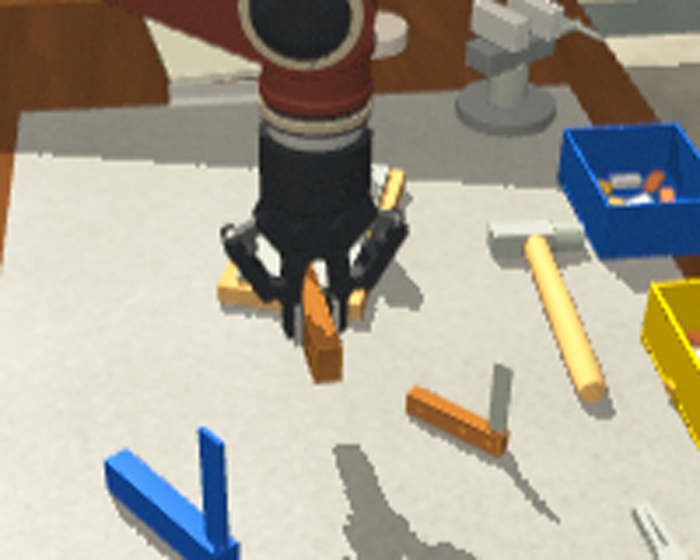

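The side view shows the square held level and clear. The wrist lens sits about 18 mm above the blade top, so the light block is just the blade in close-up. Next I'll move to a pre-pose above the plate, 30 mm short of home, and refine the rig's position from there.

```bash
python3 -m pendant '[{"wx":0,"wy":0,"wz":3,"dx":0.025,"dy":0.004,"dz":0,"hand":-1},{"wx":0,"wy":0,"wz":6,"dx":0.055,"dy":0.008,"dz":0,"hand":-1},{"wx":0,"wy":0,"wz":9,"dx":0.085,"dy":0.013,"dz":0,"hand":-1},{"wx":0,"wy":0,"wz":12,"dx":0.115,"dy":0.018,"dz":0,"hand":-1},{"wx":0,"wy":0,"wz":15,"dx":0.145,"dy":0.023,"dz":0,"hand":-1},{"wx":0,"wy":0,"wz":18,"dx":0.17,"dy":0.027,"dz":0,"hand":-1},{"wx":0,"wy":0,"wz":21,"dx":0.195,"dy":0.031,"dz":0,"hand":-1},{"wx":0,"wy":0,"wz":24.4,"dx":0.21,"dy":0.034,"dz":0,"hand":-1},{"wx":0,"wy":0,"wz":24.4,"dx":0.219,"dy":0.034,"dz":0,"hand":-1},{"wx":0,"wy":0,"wz":24.4,"dx":0.219,"dy":0.034,"dz":0,"hand":-1},{"wx":0,"wy":0,"wz":24.4,"dx":0.219,"dy":0.034,"dz":0,"hand":-1}]'
cat > look.py <<'E'
import sys
from wr import *
s,im,P=wrist(sys.argv[1]); z=P[...,2]; g=np.array([.559,.256]); dv=np.array([.3364,.9417])
e=P[...,:2]-g; cx=e@dv; cy=e@np.array([-dv[1],dv[0]])
hsv=cv2.cvtColor(im,cv2.COLOR_RGB2HSV)
def rng(n,a): print(n,np.round(np.percentile(a,[0,1,50,99,100]),4) if a.size else None)
q=(abs(z-.028)<.006)&(cx>-.15)&(cx<.02)&(abs(cy)<.08)&(hsv[...,1]<60)
for lo in np.arange(-.15,0.0,.03):
    k=q&(cx>lo)&(cx<lo+.03); rng("plate cy at %.3f"%lo,cy[k])
rng("z",z[q])
q=(z>.06)&(z<.165)&(abs(cy)<.03)&(cx>-.03)&(cx<.03); 
for lo in np.arange(.06,.16,.02):
    k=q&(z>lo)&(z<lo+.02); rng("post cx z%.2f"%lo,cx[k]); rng("     cy",cy[k])
M=Rq(s["tool_rot"]); t=s["tool_pos"][:2]-g
print("tcp in rig",np.round([t@dv,t@[-dv[1],dv[0]],s["tool_pos"][2]],4),"x yaw",np.degrees(np.arctan2(M[1,0],M[0,0])),"tilt",np.round(M[:2,2],4),"F",np.round(s["contact_force"],1),s["gripper_width"],s["time"])
E
python3 look.py wrist4.png
```

```text
time: 5.45
tool_pos: [0.5222, 0.1512, 0.1015]
tool_rot: [-0.0, 0.817, 0.576, -0.002]
contact_force: [0.9, 0.3, -1.9]
gripper_width: 0.223
plate cy at -0.150 [-0.05   -0.0494  0.0231  0.0488  0.0493]
plate cy at -0.120 [-0.0499 -0.0491  0.0188  0.0488  0.0497]
plate cy at -0.090 [-0.0499 -0.049   0.0186  0.0487  0.0497]
plate cy at -0.060 [-0.05   -0.049   0.0183  0.0488  0.0496]
plate cy at -0.030 [-0.0497 -0.0485  0.0003  0.0486  0.0497]
z [0.0249 0.0262 0.0277 0.0301 0.0339]
post cx z0.06 [-0.0012 -0.0012  0.0133  0.0247  0.0262]
     cy [-0.0295 -0.0289 -0.0058  0.0291  0.0293]
post cx z0.08 [-0.0029 -0.0029 -0.0022 -0.0011 -0.0011]
     cy [-0.0129 -0.0127 -0.0002  0.0124  0.013 ]
post cx z0.10 [-0.005  -0.0048 -0.0039 -0.0028 -0.0027]
     cy [-0.0131 -0.0125 -0.0002  0.0125  0.0128]
post cx z0.12 [-0.03   -0.03   -0.0058 -0.0046 -0.0045]
     cy [-0.0132 -0.0125 -0.0002  0.0124  0.0129]
post cx z0.14 [-0.0087 -0.0085 -0.0076 -0.0064 -0.0062]
     cy [-0.013  -0.0126 -0.0001  0.0125  0.013 ]
tcp in rig [-0.1111 -0.0006  0.1015] x yaw 70.36701891081938 tilt [-0.0032 -0.0011] F [ 0.9  0.3 -1.9] 0.22299625688544075 5.45
```

View pics/wrist4.png

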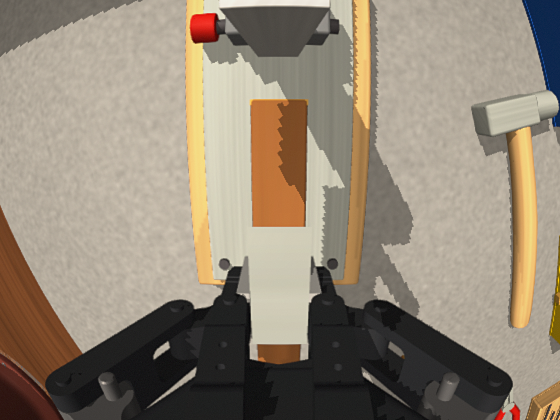

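The wrist view shows the plate centred under the square and the post ahead at (275,25). The plate edges come out at ±49 mm with the yaw agreeing, TCP at y -0.6 mm. The lean of the post's face puts the true corner about 3 mm beyond my estimate. I'll lower to just above the plate.

```bash
python3 -m pendant '[{"wx":0,"wy":0,"wz":0,"dx":0,"dy":0,"dz":0.02,"hand":-1},{"wx":0,"wy":0,"wz":0,"dx":0,"dy":0,"dz":0.04,"hand":-1},{"wx":0,"wy":0,"wz":0,"dx":0,"dy":0,"dz":0.055,"hand":-1},{"wx":0,"wy":0,"wz":0,"dx":0,"dy":0,"dz":0.062,"hand":-1},{"wx":0,"wy":0,"wz":0,"dx":0,"dy":0,"dz":0.065,"hand":-1},{"wx":0,"wy":0,"wz":0,"dx":0,"dy":0,"dz":0.065,"hand":-1},{"wx":0,"wy":0,"wz":0,"dx":0,"dy":0,"dz":0.065,"hand":-1},{"wx":0,"wy":0,"wz":0,"dx":0,"dy":0,"dz":0.065,"hand":-1}]'
python3 look.py wrist5.png | tail -1
```

```text
time: 6.17
tool_pos: [0.5244, 0.1516, 0.0397]
tool_rot: [0.001, 0.818, 0.575, 0.001]
contact_force: [1.1, 0.0, -2.7]
gripper_width: 0.226
tcp in rig [-0.1099 -0.0026  0.0397] x yaw 70.25038678883297 tilt [0.0023 0.0003] F [ 1.1  0.  -2.7] 0.22632254953991776 6.1667
```

```bash
python3 -m pendant '[{"wx":0,"wy":0,"wz":0,"dx":0,"dy":0,"dz":0.002,"hand":-1},{"wx":0,"wy":0,"wz":0,"dx":0,"dy":0,"dz":0.004,"hand":-1},{"wx":0,"wy":0,"wz":0,"dx":0,"dy":0,"dz":0.005,"hand":-1},{"wx":0,"wy":0,"wz":0,"dx":0,"dy":0,"dz":0.005,"hand":-1},{"wx":0,"wy":0,"wz":0,"dx":0,"dy":0,"dz":0.005,"hand":-1}]'
cat > st.py <<'E'
from h import *
g=np.array([.559,.256]); dv=np.array([.3364,.9417]); n=np.array([-dv[1],dv[0]])
A=[]
for i in range(3):
    cams.grab_frame("side"); s=sensors.state(); M=Rq(s["tool_rot"]); t=s["tool_pos"][:2]-g; F=s["contact_force"]
    A.append([t@dv*1e3,t@n*1e3,s["tool_pos"][2]*1e3,np.degrees(np.arctan2(M[1,0],M[0,0])),np.degrees(M[2,0]),np.degrees(M[2,1]),F[:2]@dv,F[:2]@n,F[2]])
print("cx cy z mm, yaw, pitch, roll deg, Fx Fy Fz (rig)",np.round(np.mean(A,0),2),s["gripper_width"],s["time"],"torq",np.round(s["ft_torque"],2))
E
python3 st.py
```

```text
time: 6.63
tool_pos: [0.5232, 0.1517, 0.0331]
tool_rot: [-0.0, 0.818, 0.575, -0.0]
contact_force: [-0.2, -0.8, -3.4]
gripper_width: 0.226
cx cy z mm, yaw, pitch, roll deg, Fx Fy Fz (rig) [-1.1025e+02 -1.5400e+00  3.3280e+01  7.0260e+01 -0.0000e+00 -0.0000e+00
 -4.0000e-02  3.2000e-01 -2.4900e+00] 0.22319346909287 6.7833 torq [-0.03  0.02 -0.03]
```

```bash
python3 -m pendant '[{"wx":0,"wy":0,"wz":0,"dx":0.004,"dy":-0.0015,"dz":0,"hand":-1},{"wx":0,"wy":0,"wz":0,"dx":0.008,"dy":-0.0015,"dz":0,"hand":-1},{"wx":0,"wy":0,"wz":0,"dx":0.012,"dy":-0.0015,"dz":0,"hand":-1},{"wx":0,"wy":0,"wz":0,"dx":0.016,"dy":-0.0015,"dz":0,"hand":-1},{"wx":0,"wy":0,"wz":0,"dx":0.02,"dy":-0.0015,"dz":0,"hand":-1},{"wx":0,"wy":0,"wz":0,"dx":0.023,"dy":-0.0015,"dz":0,"hand":-1},{"wx":0,"wy":0,"wz":0,"dx":0.026,"dy":-0.0015,"dz":0,"hand":-1},{"wx":0,"wy":0,"wz":0,"dx":0.026,"dy":-0.0015,"dz":0,"hand":-1},{"wx":0,"wy":0,"wz":0,"dx":0.026,"dy":-0.0015,"dz":0,"hand":-1}]'
python3 st.py
python3 -m pendant '[{"wx":0,"wy":0,"wz":0,"dx":0,"dy":0,"dz":0.001,"hand":-1},{"wx":0,"wy":0,"wz":0,"dx":0,"dy":0,"dz":0.0015,"hand":-1},{"wx":0,"wy":0,"wz":0,"dx":0,"dy":0,"dz":0.0015,"hand":-1}]'
python3 st.py
```

```text
time: 7.53
tool_pos: [0.5308, 0.1767, 0.0333]
tool_rot: [0.0, 0.818, 0.576, -0.0]
contact_force: [-1.0, 0.2, -1.9]
gripper_width: 0.227
cx cy z mm, yaw, pitch, roll deg, Fx Fy Fz (rig) [-8.436e+01 -1.000e-01  3.329e+01  7.026e+01 -1.000e-02 -0.000e+00
 -9.900e-01  9.900e-01 -2.200e+00] 0.2268715322440614 7.6833 torq [-0.1   0.04 -0.09]
time: 7.93
tool_pos: [0.5309, 0.1765, 0.0322]
tool_rot: [0.0, 0.818, 0.575, -0.0]
contact_force: [-1.2, 0.5, 2.1]
gripper_width: 0.226
cx cy z mm, yaw, pitch, roll deg, Fx Fy Fz (rig) [-8.434e+01 -2.600e-01  3.221e+01  7.025e+01 -1.000e-02  1.000e-02
 -1.930e+00  1.350e+00  1.570e+00] 0.22508718368173353 8.0833 torq [-0.25  0.34 -0.04]
```

It's now touching the plate (Fz rose 4 N) and the blade has begun to push the post (Fx -1 to -2 N). I'll advance into the post gently.

```bash
python3 -m pendant '[{"wx":0,"wy":0,"wz":0,"dx":0.001,"dy":0,"dz":0,"hand":-1},{"wx":0,"wy":0,"wz":0,"dx":0.002,"dy":0,"dz":0,"hand":-1},{"wx":0,"wy":0,"wz":0,"dx":0.003,"dy":0,"dz":0,"hand":-1},{"wx":0,"wy":0,"wz":0,"dx":0.004,"dy":0,"dz":0,"hand":-1},{"wx":0,"wy":0,"wz":0,"dx":0.004,"dy":0,"dz":0,"hand":-1}]'
python3 st.py
python3 -m pendant '[{"wx":0,"wy":0,"wz":0,"dx":0.0007,"dy":0,"dz":0,"hand":-1},{"wx":0,"wy":0,"wz":0,"dx":0.0015,"dy":0,"dz":0,"hand":-1},{"wx":0,"wy":0,"wz":0,"dx":0.0015,"dy":0,"dz":0,"hand":-1}]'
python3 st.py
```

```text
time: 8.5
tool_pos: [0.5326, 0.1804, 0.0322]
tool_rot: [0.0, 0.818, 0.575, 0.0]
contact_force: [-1.6, -4.1, 4.5]
gripper_width: 0.225
cx cy z mm, yaw, pitch, roll deg, Fx Fy Fz (rig) [-8.012e+01 -5.700e-01  3.220e+01  7.026e+01  1.000e-02  6.000e-02
 -4.880e+00  5.100e-01  4.370e+00] 0.22388519362793535 8.65 torq [-0.66  0.24  0.04]
time: 8.9
tool_pos: [0.533, 0.1816, 0.0322]
tool_rot: [0.0, 0.818, 0.575, 0.0]
contact_force: [-0.8, -5.1, 5.0]
gripper_width: 0.223
cx cy z mm, yaw, pitch, roll deg, Fx Fy Fz (rig) [-7.879e+01 -5.100e-01  3.220e+01  7.026e+01 -0.000e+00  4.000e-02
 -4.850e+00  5.500e-01  5.750e+00] 0.2234631759439809 9.05 torq [-0.75  0.26  0.07]
```

```bash
python3 -m pendant '[{"wx":0,"wy":0,"wz":0,"dx":0.001,"dy":0,"dz":0,"hand":-1},{"wx":0,"wy":0,"wz":0,"dx":0.001,"dy":0,"dz":0,"hand":-1},{"wx":0,"wy":0,"wz":0,"dx":0.001,"dy":0,"dz":0,"hand":-1}]'
python3 st.py
python3 -m pendant '[{"wx":0,"wy":0,"wz":0,"dx":0.001,"dy":0,"dz":0,"hand":-1},{"wx":0,"wy":0,"wz":0,"dx":0.001,"dy":0,"dz":0,"hand":-1},{"wx":0,"wy":0,"wz":0,"dx":0.001,"dy":0,"dz":0,"hand":-1}]'
python3 st.py
```

```text
time: 9.3
tool_pos: [0.5333, 0.1826, 0.0322]
tool_rot: [0.0, 0.818, 0.575, 0.0]
contact_force: [-2.4, -5.2, 4.2]
gripper_width: 0.222
cx cy z mm, yaw, pitch, roll deg, Fx Fy Fz (rig) [-7.782e+01 -5.100e-01  3.220e+01  7.026e+01 -1.000e-02  4.000e-02
 -5.190e+00 -1.000e-01  5.640e+00] 0.22012242008997213 9.45 torq [-0.83  0.33  0.01]
time: 9.7
tool_pos: [0.5333, 0.1826, 0.0322]
tool_rot: [0.001, 0.818, 0.576, -0.001]
contact_force: [-3.6, -8.6, 7.6]
gripper_width: 0.221
cx cy z mm, yaw, pitch, roll deg, Fx Fy Fz (rig) [-7.776e+01 -5.000e-01  3.220e+01  7.027e+01 -1.300e-01  2.000e-02
 -9.550e+00  2.800e-01  7.520e+00] 0.22331297912531148 9.85 torq [-1.3   0.51  0.02]
```

Advance has stopped at a rigid contact (Fx -9.5 N), with the pose unchanged. I'll add a little press both ways, then check flushness from the cameras.

```bash
python3 -m pendant '[{"wx":0,"wy":0,"wz":0,"dx":0.0005,"dy":0,"dz":0.0005,"hand":-1},{"wx":0,"wy":0,"wz":0,"dx":0.0005,"dy":0,"dz":0.0005,"hand":-1},{"wx":0,"wy":0,"wz":0,"dx":0.0005,"dy":0,"dz":0.0005,"hand":-1},{"wx":0,"wy":0,"wz":0,"dx":0.0005,"dy":0,"dz":0.0005,"hand":-1}]'
python3 st.py; python3 look.py wrist6.png
python3 - <<'E'
from h import *
im,d=cams.grab_frame("side");P=cloud("side",d)
g=np.array([.559,.256]); dv=np.array([.3364,.9417]); e=P[...,:2]-g; cx=e@dv; cy=e@np.array([-dv[1],dv[0]]); z=P[...,2]
q=(abs(cy)<.02)&(cx<.04)&(cx>-.03)&(z>.05)&(z<.18)
for lo in np.arange(.05,.18,.02):
    k=q&(z>lo)&(z<lo+.02); 
    if k.sum()>2: print(round(lo,2),k.sum(),np.round(np.percentile(cx[k],[2,25,50,75,98]),4))
v,u=np.nonzero(q); print(u.min(),u.max(),v.min(),v.max())
a=cv2.resize(im[110:230,215:335],None,fx=5,fy=5,interpolation=cv2.INTER_CUBIC)
im,d=cams.grab_frame("wrist"); c=np.zeros((600,800,3),np.uint8); c[:,:600]=a; c[:200,600:]=im[:200,180:380]
save("chk.png",c)
E
```

```text
time: 10.18
tool_pos: [0.5333, 0.1826, 0.0322]
tool_rot: [0.001, 0.818, 0.576, -0.002]
contact_force: [-6.3, -11.8, 11.2]
gripper_width: 0.228
cx cy z mm, yaw, pitch, roll deg, Fx Fy Fz (rig) [-7.777e+01 -4.900e-01  3.218e+01  7.027e+01 -2.000e-01 -1.000e-02
 -1.248e+01  2.040e+00  1.147e+01] 0.2233012407865132 10.3333 torq [-1.6   0.85 -0.01]
plate cy at -0.150 [-0.0179 -0.0178 -0.0009  0.0162  0.0162]
plate cy at -0.120 [-0.0499 -0.0494  0.0302  0.0488  0.0495]
plate cy at -0.090 [-0.05   -0.049   0.0157  0.0487  0.0498]
plate cy at -0.060 [-0.0499 -0.0488  0.0125  0.0486  0.0497]
plate cy at -0.030 [-0.0502 -0.0489  0.0125  0.0486  0.0501]
z [0.0253 0.0262 0.0277 0.0292 0.0305]
post cx z0.06 [-0.03   -0.0294  0.0015  0.0271  0.0275]
     cy [-0.0126 -0.0106 -0.0005  0.0101  0.0127]
post cx z0.08 [0.0035 0.0036 0.0265 0.0272 0.0273]
     cy [-0.013  -0.0114  0.0003  0.0112  0.0128]
post cx z0.10 [0.0035 0.0036 0.0038 0.0241 0.0255]
     cy [-0.0132 -0.0122  0.0006  0.012   0.0128]
post cx z0.12 [0.0035 0.0035 0.0037 0.0038 0.0038]
     cy [-0.0063 -0.0062  0.0033  0.0093  0.0094]
post cx z0.14 None
     cy None
tcp in rig [-0.0778 -0.0005  0.0322] x yaw 70.27104395240771 tilt [-0.0013 -0.0033] F [ -6.4 -11.1  11.9] 0.2233012407865132 10.3333
0.05 17 [-0.0221  0.0046  0.0116  0.0246  0.037 ]
270 281 171 179
```

View pics/chk.png

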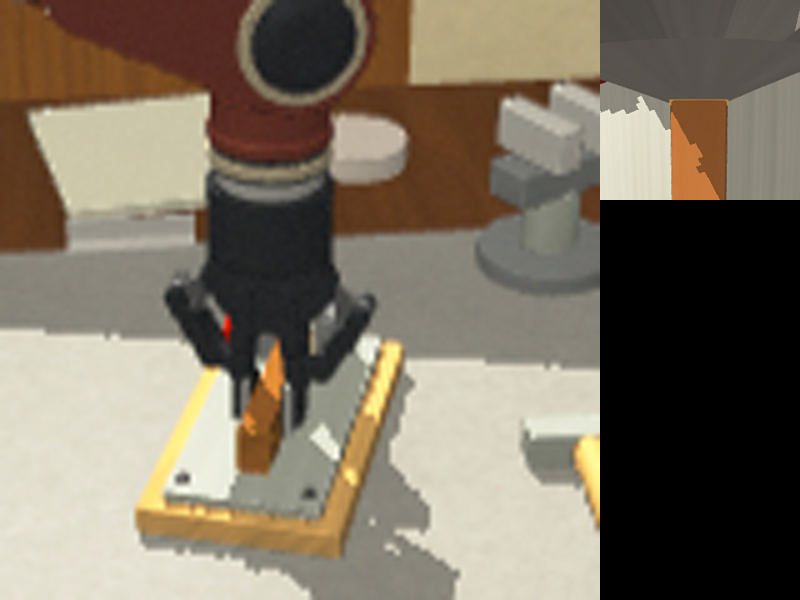

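The post's front face reads 3.5–3.8 mm at every height, so it's upright. The heel, at -77.8 + 81 = 3.2 mm, meets it, and the inset at (698,100) shows no gap between stock and post. The tool has pitched -0.2° under load, so I'll trim that out.

```bash
python3 -m pendant '[{"wx":0,"wy":0.15,"wz":0,"dx":0,"dy":0,"dz":0.0003,"hand":-1},{"wx":0,"wy":0.25,"wz":0,"dx":0,"dy":0,"dz":0.0005,"hand":-1},{"wx":0,"wy":0.25,"wz":0,"dx":0,"dy":0,"dz":0.0005,"hand":-1},{"wx":0,"wy":0.25,"wz":0,"dx":0,"dy":0,"dz":0.0005,"hand":-1}]'
python3 st.py
```

```text
time: 10.82
tool_pos: [0.5333, 0.1826, 0.0322]
tool_rot: [-0.0, 0.818, 0.576, 0.0]
contact_force: [-7.5, -10.9, 13.6]
gripper_width: 0.224
cx cy z mm, yaw, pitch, roll deg, Fx Fy Fz (rig) [-7.769e+01 -5.200e-01  3.219e+01  7.028e+01  3.000e-02 -1.000e-02
 -1.240e+01  3.590e+00  1.376e+01] 0.2238952048813972 10.9667 torq [-1.75  1.18  0.03]
```

```bash
python3 -m pendant '[{"wx":0,"wy":0,"wz":0,"dx":0.0003,"dy":-0.0005,"dz":0,"hand":-1},{"wx":0,"wy":0,"wz":0,"dx":0.0003,"dy":-0.0005,"dz":0,"hand":-1},{"wx":0,"wy":0,"wz":0,"dx":0.0003,"dy":-0.0005,"dz":0,"hand":-1}]'
python3 st.py
python3 - <<'E'
from wr import *
g=np.array([.559,.256]); dv=np.array([.3364,.9417])
s,im,P=wrist("wrist7.png"); e=P[...,:2]-g; cx=e@dv; cy=e@np.array([-dv[1],dv[0]]); z=P[...,2]
ss=cv2.cvtColor(im,cv2.COLOR_RGB2HSV)[...,1]
def fit(n,q):
    A=np.c_[cx[q],cy[q],np.ones(q.sum())]; c=np.linalg.lstsq(A,z[q],rcond=None)[0]
    print(n,q.sum(),"pitch deg",np.degrees(c[0]).round(3),"roll",np.degrees(c[1]).round(3),"z at -0.03:",(c[2]-.03*c[0]).round(4),"resid",np.std(z[q]-A@c).round(5))
fit("stock",(abs(cy)<.008)&(cx>-.06)&(cx<-.002)&(abs(z-.06)<.004)&(ss>100))
fit("plate",(abs(cy)<.045)&(abs(cy)>.02)&(cx>-.1)&(cx<-.01)&(abs(z-.028)<.004)&(ss<60))
k=(abs(cy)<.008)&(abs(z-.06)<.004)&(ss>80); print("stock max cx",np.percentile(cx[k],99.5))
q=(abs(cy)<.009)&(cx>-.005)&(cx<.012)&(z>.064)&(z<.165); c=np.polyfit(z[q],cx[q],1); print("post lean",c[0],q.sum(),"face cx",np.median(cx[q]))
E
```

```text
time: 11.22
tool_pos: [0.5333, 0.1827, 0.0322]
tool_rot: [0.0, 0.818, 0.576, 0.0]
contact_force: [-6.0, -11.7, 13.7]
gripper_width: 0.223
cx cy z mm, yaw, pitch, roll deg, Fx Fy Fz (rig) [-7.769e+01 -5.100e-01  3.219e+01  7.028e+01  1.000e-02  4.000e-02
 -1.309e+01  1.460e+00  1.308e+01] 0.2218938081686732 11.3667 torq [-1.89  0.96 -0.02]
stock 5118 pitch deg 0.027 roll -0.101 z at -0.03: 0.0597 resid 0.00062
plate 15571 pitch deg -0.012 roll 0.043 z at -0.03: 0.0277 resid 0.00061
stock max cx 0.0036451389251731512
post lean -0.0005309220589624902 1449 face cx 0.003742318594164546
```

All the readings agree: stock top 32.0 mm above the plate and parallel to it within 0.04°, post lean 0.0005 rad, and no gap at the heel. Handing in.

```bash
python3 -c "
from plant import job
print(job.job_done())"
```

```text
the job is handed in; nothing more can be done
None
```

I gripped the large wooden square, stood it on the plate with its blade towards the post, and pressed it down and into the corner. I handed in at about 11.4 s, still gripping and pressing with about 13 N down and 13 N into the post.

**Last checks that passed**
- **Underside:** the stock top is 32.0 mm above the plate, which is its full height. Its pitch matches the plate to 0.04° and its roll to 0.14°, so it sits flush.
- **Post and back edge:** the post leans about 0.0005 rad, so it is upright. The heel meets its face within 0.1 mm.
- **Alignment:** yaw matches the plate, and the tool sits about 0.5 mm off its centreline.
- **Gripper clearance:** the fingertips should be about 4 mm above the plate. I worked this out from the tool height rather than seeing it directly.

**What went wrong or stayed unsure**
- **Refused call:** the first move was rejected because its rows lacked the turn keys. Nothing moved.
- **Corner estimate:** my first estimate from the fixed cameras was about 3.5 mm short. The wrist view and the contact force corrected it.
- **Pitch under load:** the tool tipped 0.2° as I pressed, and I trimmed that out.
- **Side camera:** the gripper hid the corner from it, so the flushness figures come from the wrist camera and the force readings.

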